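Resuspend a stain on the touch vortex mixer

TASK

Switch the vortex mixer to touch mode by pressing down the green-dotted left half of its red rocker, then draw the red-capped dropper bottle straight up out of the rack and stand it upright in the mixer's black rubber cup. Press the cup down with the bottle to about half of its 10 mm spring travel (touch mode runs only while the cup is held down, and stalls if it is forced down to its stop) and finish while still gripping the bottle and holding the cup there. Leave the other two bottles in the rack and knock nothing over.

Things in the scene. Friction and masses are not known exactly. Their poses are not given: they have to be found in the camera images.
- mixer: White vortex mixer, 162 x 130 mm footprint, fixed to the table. Origin on the table under its middle; x from its front (control panel) to its back, y to its left, z up. The panel slopes 0.17 rad, its rear higher; the panel's middle is about 60 mm above the table. The square tower behind the panel (x from -6 to 78 mm) is 92 mm high and carries the cup. A round black speed dial (not needed) is on the panel's right, the red rocker on its left.
- rocker_green (a point): Middle of the green-dotted (left, +y) half of the red rocker switch, on its surface; press here, downwards. The rocker is 34 mm long (along the mixer's y) and 23 mm wide, pivots at its middle, and this half stands up about 4 mm higher than the other while the mixer is off; this point is about 13 mm from the pivot.
- rocker (a joint): Rocker switch: 0 = off (green-dotted half up), 0.28 rad = touch mode (green-dotted half fully down, at its stop). It stays where it is left; pressing takes about 2 to 3 N and the point moves down about 3.5 mm.
- cup (a joint): Vertical spring travel of the black rubber cup in m: 0 = up, grows as it is pressed down, 0.010 = on its stop. It starts to move at 3 N and takes 0.8 N more per mm (7 N at half travel).
- cup_floor (a point): Centre of the inner floor of the black rubber cup on the mixer's tower; moves down with the cup. The cup is open upwards, a cone 33 mm wide inside at this floor and 41 mm at the rim, which is 12 mm above the floor; 47 mm wide outside at the rim. With the cup up the floor is 116 mm above the table.
- rack: Blue bottle rack, 62 x 183 x 26 mm, fixed to the table. Origin under its middle, y along its row of four round wells at y = -63, -21, 21 and 63 mm. Wells are 31 mm wide and 18 mm deep (floor 8 mm above the table). Three wells hold one bottle each, in any order.
- red_bottle: Amber glass dropper bottle with a red dropper cap, 84 mm high, 28 mm across its round body, about 45 g; origin at the centre of its underside, z up. The straight body reaches from the underside to about 40 mm; above it a shoulder and a 20 mm wide cap from 50 to 84 mm. In its well the lower 18 mm of the body are hidden. The cap does not come off.
- black_bottle: Bottle of the same shape with a black cap, to stay in its well; origin at the centre of its underside.
- white_bottle: Bottle of the same shape with a white cap, to stay in its well; origin at the centre of its underside.
- wash_bottle: Wash bottle with a red cap and bent spout, 55 x 91 x 164 mm, standing at the back of the table; leave alone. Origin at the centre of its underside.
- timer: Cream bath timer lying on the table at the right, 58 x 66 x 19 mm; leave alone. Origin at the centre of its underside.

How it is judged:
On the way, in this order (a step that is already met when the one before it is completed fails the run):
1. the rocker is in touch mode (green-dotted half down) (value of joint rocker above 0.22 rad), for 0.2 s.
2. the red-capped bottle is lifted clear of its well (height (world z) of red_bottle above 0.035 m and angle between red_bottle's own z axis and vertical below 0.35 rad), for 0.1 s.
3. the bottle stands in the cup and holds it down 3 to 7 mm (value of joint cup between 0.003 and 0.007 m and distance between red_bottle and cup_floor below 0.006 m and contact force between red_bottle and cup above 2 N), for 0.5 s.
At the end, for the whole second after the job is handed in: Rocker in touch mode (over 0.22 rad). Red-capped bottle, gripped, at rest, upright (0.15 rad), centred on the cup floor (6 mm), holds the cup 3 to 7 mm down with over 2 N; fingers and arm do not touch the cup. The other two bottles are in their wells (all of step 3 and value of joint rocker above 0.22 rad and angle between red_bottle's own z axis and vertical below 0.15 rad and contact force between the fingers and red_bottle above 1 N and contact force between each of the arm, the fingers and cup below 0.5 N and linear speed of red_bottle below 0.02 m/s and distance between each of black_bottle, white_bottle and rack below 0.085 m and height (world z) of each of black_bottle, white_bottle below 0.016 m); the arm keeps its last pose, push and grip.
It fails at once if the cup is forced down to its stop (beyond 9 of its 10 mm) (value of joint cup above 0.009 m).
It fails at once if another bottle is pulled out or knocked over (distance of any of black_bottle, white_bottle from where it was at the start of the episode above 0.015 m or angle between any of black_bottle, white_bottle's own z axis and vertical above 0.4 rad).
It fails at once if the wash bottle or the timer is knocked about (distance of any of wash_bottle, timer from where it was at the start of the episode above 0.03 m or angle between wash_bottle's own z axis and vertical above 0.4 rad).
It also fails if it takes over 51 s, if anything falls off the work surface, if the arm or the gripper's body presses on something with over 40 N, if the wrist force passes 120 N, or if a joint passes its speed limit or range.

ROBOT

A 7-joint arm with a two-finger parallel gripper is mounted at the origin on a cart in front of the work surface, level with it; the furniture and walls round the work are solid. World frame = base frame: x ahead of the robot, y to its left, z up, the work surface at z = 0. Lengths are in m, angles in rad, forces in N, time in s.
With the tool pointing down it reaches from about 0.425 to 0.95 m from the base axis. Payload 4.7 kg.
Tool frame: the origin (TCP) lies between the finger pads; the fingertips stand 25 mm ahead of it and the grasp point (between the pads) lies 6 mm ahead of it; z points along the fingers, y is the line along which they close (so a half turn about z gives the same grasp; the last joint's range is limited). The gripper opens to 85 mm and grips with 20 to 120 N. Pads are 22 mm wide; open, the fingers measure 114 mm over their backs; the gripper's body (76 mm by 85 mm) begins 54 mm behind the grasp point. The pads swing forward as they close: fully open they stand 13 mm farther back than shut.
Start: joints at [-1.273, 0.469, -0.049, 1.532, 0.024, 1.141, -0.082], TCP at [0.217, 0.639, 0.256] pointing down, gripper open.
Joint ranges: [-2.59, 2.59], [-0.33, 1.99], [-1.39, 1.29], [0.1, 2.45], [-1.04, 4.18], [0.21, 1.99], [-2.66, 2.66]. Speed limits (rad/s): [2.57, 2.57, 3.14, 3.14, 3.14, 3.14, 3.14].

INTERFACE

Orientations are given as a 3x3 rotation matrix whose columns are the frame's x, y, z axes.
In Python, from rig import * gives the robot as it stands. Calls block until the motion is done:
- movep(position, orientation): joint-space move of the TCP to a pose.
- move_l(position, attitude=None, feed=0.15, until_force=None): straight line of the TCP; attitude=None keeps the orientation; feed is the mean speed in m/s. With until_force (N) it stops when the force on the tool has changed by that much, and returns True; else False.
- move_joints(angles): joint-space move.
- command_gripper(opening, newtons=None): finger opening in m; newtons is the grip in N (None keeps the last); returns when the fingers have stopped.
- sleep(seconds).
- inverse_kinematics(position, orientation): joint angles nearest the present ones, or None.
- sense(): the state.
- camera(name): name is "side" or "top"; returns (picture, depth): 420x560x3 uint8, red, green, blue; 420x560 float32, m along the optical axis (not along the pixel's ray), 0 where there is no reading.
- camera_params(name): a dict with "K" (3x3 intrinsics, pixels), "position" and "rotation" of the camera in the world. Camera axes: x right, y down, z forward; pixel columns grow to the right and rows downward; lengths in m; the calibration is good to about 2 mm. A picture is of the moment at which its call begins. camera_params takes no time and is no camera call.
A pose or a line that the arm cannot do raises Unreachable and nothing moves.
- finish_job(): hands the job in; it is judged then, once.
The state is a dict: "time_s": time; "joint_pos": joint angles; "qd": joint speeds; "joint_efforts": joint torques, N m; "position": TCP position; "tcp_rot": TCP orientation; "wrist_force": force on the tool from outside, world axes, zero at the start; "ft_torque": the same for the moment, N m; "finger_gap": finger opening in m; "gripper_force": force on a finger pad.
Only numpy, scipy, OpenCV 4.12 (cv2) and the standard library are available. Lean on these libraries where they do the work, as an engineer would, in place of code of your own. Each camera call takes 0.05 s, during which the arm holds its last target. There are 200 camera calls.

## Working session

There is one attempt and no reset: what is moved stays moved. The work goes in short steps, each a Python script; the robot and the scene stay as the last script left them, time stands still between calls to the robot, and variables do not carry over. Pictures are saved under pics/ and viewed, at most 10 in all, crops included, and the job is handed in when it is done.

```bash
mkdir -p pics; ls; cat > h.py <<'E'
from rig import *
import numpy as np, cv2
def snap(n,f):
    p,d=camera(n); cv2.imwrite('pics/'+f+'.png',p[:,:,::-1]); np.savez('pics/'+f,p=p,d=d); return p,d
def world(n,d):
    c=camera_params(n); K=np.array(c['K']); v,u=np.indices(d.shape)
    P=np.stack([(u-K[0,2])/K[0,0]*d,(v-K[1,2])/K[1,1]*d,d],-1)
    W=P@np.array(c['rotation']).T+np.array(c['position']); W[d==0]=np.nan; return W
E
python3 - <<'E'
from h import *
for n in('top','side'):
    snap(n,n+'0'); c=camera_params(n); print(n,c)
s=sense();print(s['time_s'],s['position'],s['tcp_rot'],s['wrist_force'])
E
```

```text
pics
top {'K': array([[400.95161155,   0.        , 280.76171815],
       [  0.        , 400.95161155, 205.21023027],
       [  0.        ,   0.        ,   1.        ]]), 'position': array([ 0.3969707 , -0.0815807 ,  1.15029823]), 'rotation': array([[ 0.01864874, -0.99029781,  0.13770432],
       [-0.99967037, -0.02089892, -0.01491288],
       [ 0.01764606, -0.13738082, -0.99036111]])}
side {'K': array([[457.88932298,   0.        , 270.41318126],
       [  0.        , 457.88932298, 207.29476165],
       [  0.        ,   0.        ,   1.        ]]), 'position': array([0.53708948, 0.97142942, 0.68260735]), 'rotation': array([[-0.99980474, -0.01609477,  0.01146512],
       [-0.01774364,  0.47581464, -0.87936659],
       [ 0.00869793, -0.87939831, -0.47600731]])}
0.1 [0.21650418 0.6388277  0.25534892] [[-9.47094642e-01  3.20954009e-01 -5.12076417e-04]
 [ 3.20954413e-01  9.47093129e-01 -1.69408421e-03]
 [-5.87390627e-05 -1.76881126e-03 -9.99998434e-01]] [-0.46943205 -0.11614705 -0.03833737]
```

View pics/top0.png

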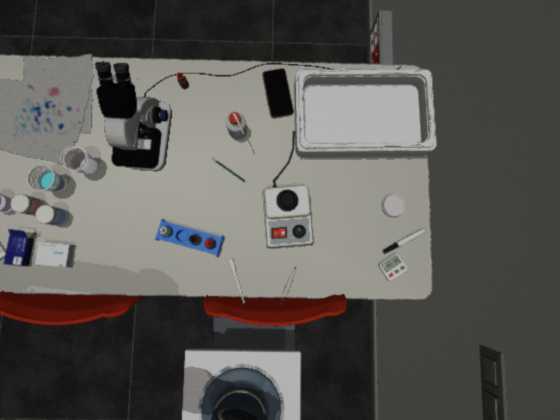

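View pics/side0.png

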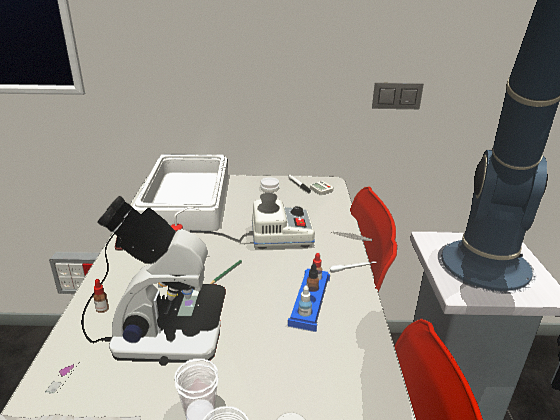

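The top view shows the rack around (190,238), with the red cap at (209,243), black at (195,239), an empty well at (181,235) and white at (165,231). The mixer's cup is at (287,200), the rocker at (279,233) and the dial at (299,231). The side view agrees. Next I'll measure these from depth and colour.

```bash
python3 - <<'E'
from h import *
z=np.load('pics/top0.npz');p,d=z['p'],z['d'];W=world('top',d)
c=p[170:270,145:325];cv2.imwrite('pics/crop.png',cv2.resize(c[:,:,::-1],None,fx=4.4,fy=4.4,interpolation=cv2.INTER_CUBIC))
hsv=cv2.cvtColor(p,cv2.COLOR_RGB2HSV).astype(int);H,S,V=hsv[...,0],hsv[...,1],hsv[...,2]
v,u=np.indices(H.shape)
def box(a,b,c_,e):return (u>=a)&(u<=b)&(v>=c_)&(v<=e)
def rep(n,m):
    q=W[m];print(n,m.sum(),np.nanmedian(q,0).round(4),np.nanmean(q,0).round(4),np.nanmin(q,0).round(3),np.nanmax(q,0).round(3))
red=((H<8)|(H>172))&(S>120)&(V>60)
rep('rocker',red&box(268,292,222,244))
rep('green',(H>40)&(H<85)&(S>80)&box(266,295,222,244))
rep('redcap',box(200,218,234,252)&(W[...,2]>.075))
rep('blackcap',box(188,201,230,247)&(W[...,2]>.075))
rep('whitecap',box(155,172,222,240)&(W[...,2]>.075))
rack=(H>95)&(H<125)&(S>120)&box(150,226,215,260)&(abs(W[...,2]-.026)<.008)
rep('rack',rack);r=cv2.minAreaRect(W[rack][:,:2].astype(np.float32));print(r)
rim=box(270,305,183,217)&(W[...,2]>.12)&(W[...,2]<.135)
rep('rim',rim);print(cv2.minEnclosingCircle(W[rim][:,:2].astype(np.float32)))
rep('cupfloor',box(283,292,196,204))
tw=box(255,320,180,225)&(abs(W[...,2]-.092)<.006);print(cv2.minAreaRect(W[tw][:,:2].astype(np.float32)),tw.sum())
mx=box(255,325,178,255)&(W[...,2]>.03);print(cv2.minAreaRect(W[mx][:,:2].astype(np.float32)))
E
```

```text
rocker 97 [ 0.4741 -0.0921  0.0647] [ 0.4733 -0.093   0.0648] [ 0.46  -0.111  0.058] [ 0.486 -0.075  0.072]
green 2 [ 0.4714 -0.0851  0.0683] [ 0.4714 -0.0851  0.0683] [ 0.471 -0.086  0.067] [ 0.472 -0.084  0.069]
redcap 21 [0.4402 0.0947 0.0879] [0.44   0.0955 0.0863] [0.435 0.09  0.076] [0.446 0.105 0.093]
blackcap 18 [0.4514 0.1375 0.0871] [0.4512 0.1381 0.0865] [0.447 0.134 0.077] [0.456 0.143 0.092]
whitecap 23 [0.4721 0.216  0.0864] [0.4724 0.2158 0.0844] [0.467 0.21  0.075] [0.478 0.222 0.092]
rack 739 [0.4572 0.1555 0.0254] [0.4571 0.1528 0.0253] [0.41  0.064 0.018] [0.505 0.249 0.033]
((0.4571801424026489, 0.15625989437103271), (0.17937421798706055, 0.05540848895907402), 76.2305679321289)
rim 100 [ 0.5621 -0.1129  0.1264] [ 0.5599 -0.1131  0.1257] [ 0.535 -0.134  0.12 ] [ 0.58  -0.092  0.131]
((0.5573613047599792, -0.1131744459271431), 0.02319224923849106)
cupfloor 90 [ 0.555  -0.1145  0.1162] [ 0.5549 -0.1145  0.1162] [ 0.543 -0.126  0.112] [ 0.566 -0.103  0.124]
((0.5555617809295654, -0.11289197206497192), (0.0797351747751236, 0.11770360916852951), 5.423754692077637) 937
((0.5318942666053772, -0.11566809564828873), (0.18629299104213715, 0.1300327628850937), 5.859683513641357)
```

View pics/crop.png

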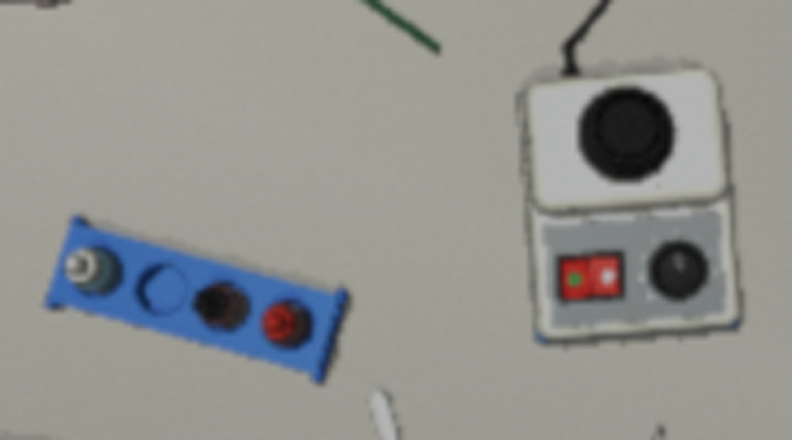

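The crop confirms that the green dot (crop 575,280) is on the left half of the rocker, and that red is the end well beside black. Two methods agree for each position:
- **Red bottle:** about (0.441, 0.095).
- **Cup:** about (0.557, -0.113).
- **Mixer yaw:** about 0.1.

Next I'll press the rocker with closed fingers.

```bash
cat >> h.py <<'E'
def frame(z,y):
    z=z/np.linalg.norm(z); y=y-z*(y@z); y/=np.linalg.norm(y); return np.stack([np.cross(y,z),y,z],1)
def Rz(a): c,s=np.cos(a),np.sin(a); return np.array([[c,-s,0],[s,c,0],[0,0,1.]])
def st(): s=sense(); print('t',round(s['time_s'],2),s['position'].round(4),'F',s['wrist_force'].round(2),'gap',round(s['finger_gap'],4),'gf',np.round(s['gripper_force'],1)); return s
M=Rz(0.1); PIV=np.array([.4735,-.093,.066]); DOWN=np.array([0,0,-1.])
E
python3 - <<'E'
from h import *
n=M@np.array([-np.sin(.17),0,np.cos(.17)])
best=None
for sg in(1,-1):
    R=frame(-n,sg*M[:,0]); q=inverse_kinematics(PIV+n*.1,R); print(sg,q)
    if q is not None and (best is None or abs(q[6])<abs(best[1][6])): best=(R,q)
R=best[0]; tip=PIV+M@np.array([0,.017,0.])
command_gripper(0.0,40)
movep([.38,.30,.28],R); 
movep(tip+n*(.025+.04),R); st()
r=move_l(tip+n*(.025-.006),feed=.03,until_force=9); print(r); s=st()
print('tip z', (s['position']-n*.025)[2])
p,d=snap('top','top1'); snap('side','side1')
E
```

```text
1 [-0.5847116   0.23016857  0.83929217  2.24193919 -0.39560332  0.61751571
  0.63709009]
-1 [-0.79937617  0.3229512   1.13745469  2.24885717 -0.59261534  0.67625526
 -2.29354575]
t 3.81 [ 0.4615 -0.0761  0.1301] F [ 0.01 -0.01 -0.26] gap 0.0003 gf 0.0
True
t 5.07 [ 0.4677 -0.076   0.0891] F [-3.09  1.45  9.36] gap 0.0004 gf 5.0
tip z 0.06448973368047294
```

```bash
python3 - <<'E'
from h import *
s=sense();n=-s['tcp_rot'][:,2]
move_l(s['position']+n*.06); movep([.40,.08,.24],frame(DOWN,Rz(-.2405)[:,0]))
command_gripper(.06); st()
p,d=snap('side','side2'); q,d2=snap('top','top2')
z=np.load('pics/top0.npz')['p']; cs=np.load('pics/side0.npz')['p']
f=lambda im,a,b,w,h:cv2.resize(im[b:b+h,a:a+w,::-1],(390,290),interpolation=cv2.INTER_CUBIC)
cv2.imwrite('pics/cmp.png',np.vstack([np.hstack([f(z,262,216,50,37),f(q,262,216,50,37)]),np.hstack([f(cs,275,200,50,37),f(p,275,200,50,37)])]))
W0=world('top',np.load('pics/top0.npz')['d']);W=world('top',d2)
print(W0[229:238,272:288,2].round(3)*1000);print(W[229:238,272:288,2].round(3)*1000)
E
```

```text
t 7.39 [0.4    0.0799 0.24  ] F [ 0.48 -1.08 -0.11] gap 0.0599 gf 0.0
[[62. 67. 66. 69. 64. 66. 65. 67. 68. 68. 63. 66. 61. 61. 63. 59.]
 [69. 69. 69. 69. 67. 69. 66. 60. 65. 64. 65. 68. 65. 60. 60. 59.]
 [68. 69. 69. 69. 66. 67. 66. 66. 66. 60. 61. 64. 64. 61. 62. 63.]
 [66. 68. 66. 72. 70. 68. 64. 65. 61. 63. 66. 63. 60. 64. 62. 58.]
 [63. 71. 70. 69. 67. 66. 67. 68. 61. 65. 66. 65. 61. 58. 59. 59.]
 [66. 72. 69. 69. 67. 65. 62. 59. 65. 65. 65. 64. 62. 61. 59. 57.]
 [61. 68. 66. 66. 64. 66. 62. 63. 62. 63. 60. 62. 62. 64. 63. 57.]
 [63. 70. 69. 66. 64. 63. 59. 60. 63. 60. 62. 62. 67. 60. 61. 57.]
 [56. 69. 68. 63. 67. 62. 64. 57. 61. 57. 59. 58. 58. 61. 57. 58.]]
[[63. 64. 68. 65. 66. 61. 64. 65. 66. 68. 73. 70. 71. 65. 62. 60.]
 [63. 69. 64. 69. 65. 65. 64. 64. 70. 65. 72. 69. 70. 63. 64. 59.]
 [62. 65. 65. 65. 68. 66. 63. 66. 64. 67. 66. 66. 69. 62. 63. 59.]
 [60. 66. 64. 64. 69. 66. 60. 65. 67. 67. 69. 67. 67. 69. 61. 63.]
 [65. 67. nan 66. 65. 68. 63. 62. 66. 65. 70. 71. 67. 68. 61. 61.]
 [58. 62. 66. 62. 62. 61. 65. 68. 63. 67. 68. 70. 65. 65. 61. 59.]
 [59. 65. 68. 66. 64. 62. 69. 60. 63. 63. 63. 68. 67. 70. 59. 54.]
 [61. 60. 63. 63. 62. 63. 63. 60. 63. 60. 67. 64. 69. 66. 59. 58.]
 [60. 62. 60. 62. 65. 61. 59. 61. 63. 60. 59. 60. 59. 59. 59. 56.]]
```

View pics/cmp.png

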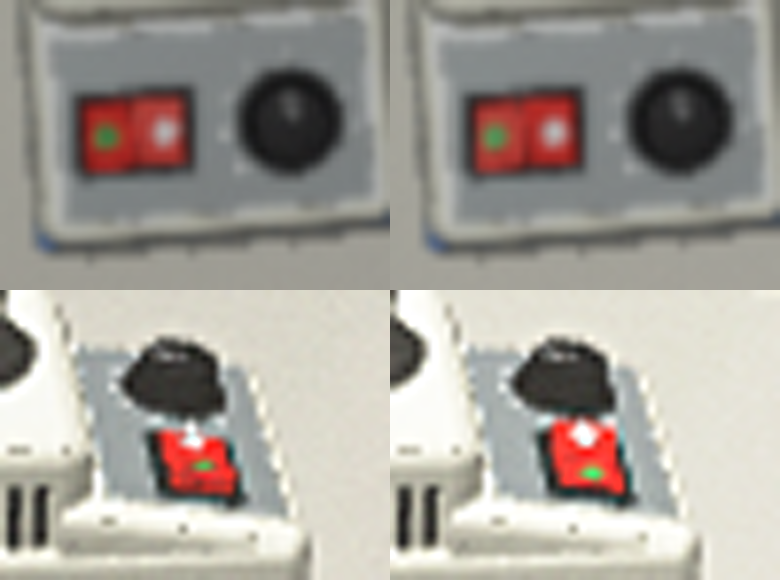

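The rocker has flipped: in the second picture the green half is down and the white half is up. I'll check the angle with a plane fit on the red pixels and re-press if it falls short. If it passes, I'll go on to the grasp.

```bash
python3 - <<'E'
from h import *
def slope(n,f,b):
    z=np.load(f'pics/{f}.npz');p=z['p'];W=world(n,z['d']);h=cv2.cvtColor(p,cv2.COLOR_RGB2HSV).astype(int)
    m=((h[...,0]<8)|(h[...,0]>172))&(h[...,1]>110)&(h[...,2]>60)
    k=np.zeros_like(m);k[b[2]:b[3],b[0]:b[1]]=1
    q=W[m&k];q=q[~np.isnan(q).any(1)]; L=(q-PIV)@M; L=L[(abs(L[:,0])<.012)&(abs(L[:,1])<.018)]
    A=np.c_[L[:,:2],np.ones(len(L))];c=np.linalg.lstsq(A,L[:,2],rcond=None)[0]
    return len(L),c.round(3)
for f in('top0','top2'):print(f,slope('top',f,(266,296,220,246)))
for f in('side0','side2'):print(f,slope('side',f,(285,310,212,230)))
E
```

```text
top0 (96, array([ 0.095,  0.164, -0.001]))
top2 (91, array([ 0.11 , -0.116, -0.001]))
side0 (45, array([0.136, 0.091, 0.   ]))
side2 (48, array([ 0.135, -0.095,  0.001]))
```

```bash
python3 - <<'E'
from h import *
n0=np.array([-np.sin(.17),.14,np.cos(.17)]); n=M@(n0/np.linalg.norm(n0)); R=frame(-n,M[:,0])
tip=PIV+M@np.array([0,.011,-.0015])
command_gripper(0.0); movep(tip+n*(.025+.05),R)
move_l(tip+n*(.025+.008))
print(move_l(tip+n*(.025-.006),feed=.02,until_force=12)); s=st()
print(((s['position']-n*.025-tip)@n).round(4))
sleep(.25); move_l(s['position']+n*.06)
# approach bottle
Rb=frame(DOWN,Rz(-.2405)[:,0]); B=np.array([.441,.095])
movep([*B,.22],Rb); command_gripper(.06,50); move_l([*B,.15]); st()
snap('side','side3');snap('top','top3')
E
```

```text
True
t 9.97 [ 0.4684 -0.0787  0.0892] F [-5.95  1.82 15.64] gap 0.0003 gf 8.8
0.0002
t 12.74 [0.4415 0.0948 0.1504] F [ 0.52 -0.36  0.35] gap 0.06 gf 0.0
```

```bash
python3 - <<'E'
from h import *
z=np.load('pics/side0.npz');p=z['p'];W=world('side',z['d']);h=cv2.cvtColor(p,cv2.COLOR_RGB2HSV).astype(int)
m=((h[...,0]<8)|(h[...,0]>172))&(h[...,1]>110)&(h[...,2]>50)
k=np.zeros_like(m);k[248:275,308:328]=1
q=W[m&k&(W[...,2]>.05)]; print(len(q),np.nanmedian(q,0),np.nanmin(q,0),np.nanmax(q,0))
p=np.load('pics/side3.npz')['p'];cv2.imwrite('pics/g.png',cv2.resize(p[170:350,230:430,::-1],None,fx=3,fy=3,interpolation=cv2.INTER_CUBIC))
E
```

```text
82 [0.44007444 0.10254397 0.07411178] [0.43236378 0.09153932 0.0587054 ] [0.44930869 0.10850352 0.09452077]
```

View pics/g.png

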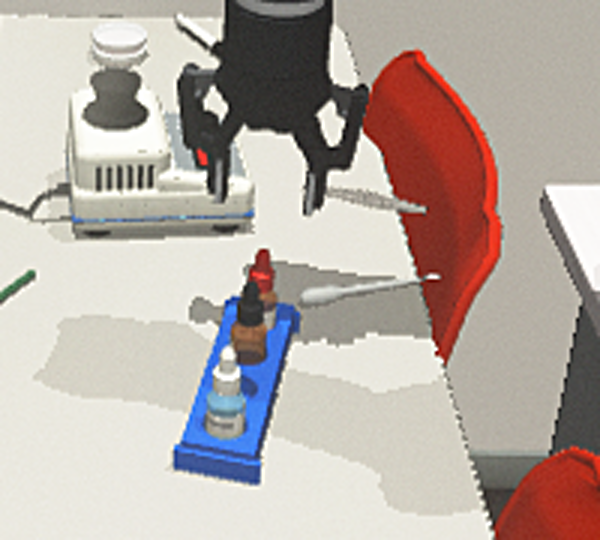

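The open gripper is centred over the red cap, and the cap tapers, so I'll grip the straight glass body. The fingertips will sit a few mm above the rack top.

```bash
python3 - <<'E'
from h import *
B=np.array([.441,.095])
print(move_l([*B,.055],feed=.08,until_force=8)); st()
command_gripper(.015,40); s=st()
move_l([*B,.075],feed=.06); st()
move_l([*B,.24]); st()
p,d=snap('side','side4');q,e=snap('top','top4')
cv2.imwrite('pics/l.png',cv2.resize(p[60:330,190:440,::-1],None,fx=2.2,fy=2.2))
E
```

```text
False
t 14.18 [0.4413 0.0951 0.0553] F [ 0.11 -0.46  0.03] gap 0.0602 gf 0.0
t 14.57 [0.4411 0.0952 0.0554] F [-1.9   0.22  5.6 ] gap 0.0258 gf 39.2
t 15.06 [0.4411 0.0953 0.0753] F [ 0.96  0.22 -0.35] gap 0.0257 gf 39.3
t 16.31 [0.4404 0.0949 0.2394] F [ 0.31  0.45 -0.52] gap 0.026 gf 39.3
```

View pics/l.png

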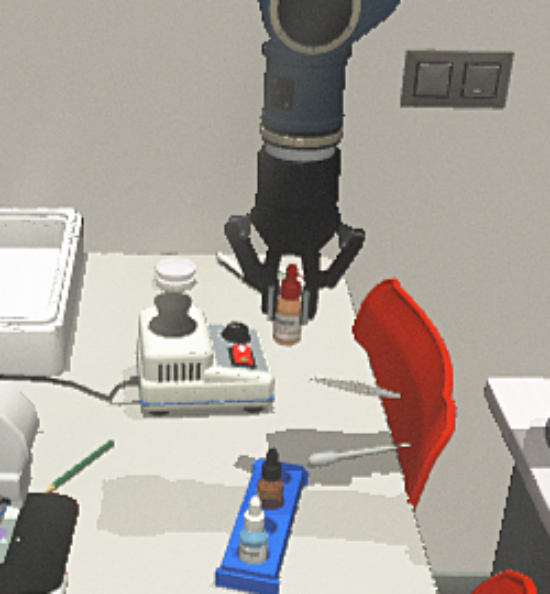

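The bottle is held upright, and the black and white bottles are undisturbed. Next I'll refine the cup centre with the dark outer-rim ellipse and hover over it.

```bash
python3 - <<'E'
from h import *
def ray(n,u,v,z):
    c=camera_params(n);d=np.array(c['rotation'])@np.linalg.solve(c['K'],[u,v,1]);o=np.array(c['position']);return o+d*(z-o[2])/d[2]
p=np.load('pics/top0.npz')['p']; m=np.zeros(p.shape[:2],np.uint8); m[182:219,270:306]=(p[182:219,270:306].max(-1)<75)
n,l,s,c=cv2.connectedComponentsWithStats(m); i=1+np.argmax(s[1:,4]); print(s[i],c[i],ray('top',*c[i],.128), ray('top',*c[i],.122))
C=np.array([.5565,-.113]); R=sense()['tcp_rot']
R=frame(DOWN,R[:,1])
movep([*C,.24],R); move_l([*C,.185]); st()
p,d=snap('side','side5');q,e=snap('top','top5')
cv2.imwrite('pics/h.png',cv2.resize(p[120:260,220:340,::-1],None,fx=4,fy=4,interpolation=cv2.INTER_CUBIC))
E
```

```text
[277 190  21  21 351] [287. 200.] [ 0.55302334 -0.11281424  0.128     ] [ 0.55393924 -0.11299756  0.122     ]
t 17.87 [ 0.5568 -0.1122  0.1853] F [ 0.38 -0.94  0.08] gap 0.0255 gf 39.3
```

View pics/h.png

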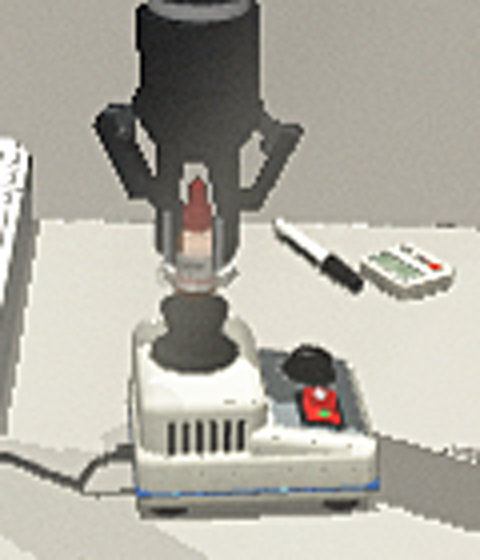

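The bottle (crop column about 195) is over the cup (extents about 163–225, centre about 194), so x matches. I'll descend with force sensing.

```bash
python3 - <<'E'
from h import *
C=np.array([.556,-.1132]); f0=sense()['wrist_force']
move_l([*C,.169],feed=.05); st()
print(move_l([*C,.1595],feed=.01,until_force=4)); st()
sleep(.2); s=st(); print((s['wrist_force']-f0).round(2))
E
```

```text
t 18.43 [ 0.5558 -0.1133  0.1687] F [ 0.16 -0.04  0.08] gap 0.026 gf 39.3
True
t 19.15 [ 0.556  -0.1131  0.1618] F [0.08 0.95 3.37] gap 0.0258 gf 39.8
t 19.35 [ 0.556  -0.1131  0.1617] F [ 0.36 -1.34  4.15] gap 0.0258 gf 39.8
[ 1.31 -1.5   6.07]
```

```bash
python3 - <<'E'
from h import *
C=np.array([.556,-.1132])
for z in(.1600,.1585):
    print(move_l([*C,z],feed=.01,until_force=7)); F=[]
    for _ in range(15): sleep(.03); F.append(sense()['wrist_force'])
    print(z,np.mean(F,0).round(2)); s=st()
p,d=snap('side','side6')
cv2.imwrite('pics/e.png',cv2.resize(p[120:260,220:340,::-1],None,fx=4,fy=4,interpolation=cv2.INTER_CUBIC))
E
```

```text
False
0.16 [-0.2   0.3   5.45]
t 20.14 [ 0.5561 -0.1132  0.1601] F [-0.46  0.98  4.98] gap 0.0257 gf 39.9
False
0.1585 [-0.6   0.69  6.19]
t 20.94 [ 0.5561 -0.1132  0.1588] F [-1.28 -0.46  6.05] gap 0.0253 gf 40.0
```

View pics/e.png

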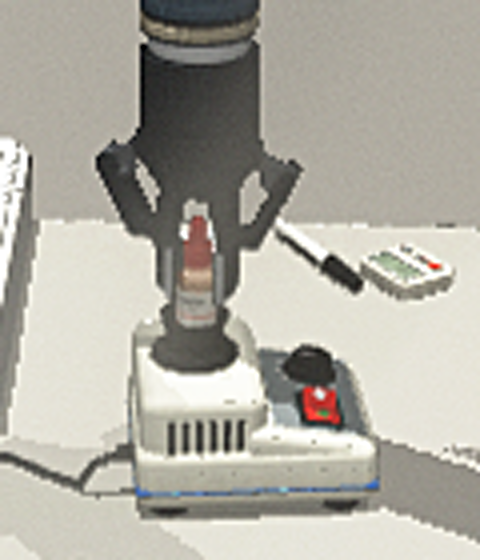

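The bottle is seated upright in the cup with the fingers clear of the rim, and the rocker is still in touch mode. Force plus bottle weight is about 6.6 N (about 4.5 mm), and height gives about 4.7 mm, so they agree.

```bash
python3 - <<'E'
from h import *
sleep(.8); st(); print(finish_job())
E
```

```text
t 21.79 [ 0.5561 -0.1132  0.1588] F [-0.4   1.6   6.26] gap 0.0256 gf 40.0
the job is handed in; nothing more can be done
None
```

I handed the job in at about 22 s, and no verdict came back: by my measurements the rocker is in touch mode, the red bottle is still gripped and upright with the cup held about 4.5 mm down, and the other two bottles are still in the rack.

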